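Clear the press stand and seat the next lantern post

TASK

Lift the finished lantern by its handle off the press stand and set it down gently, upright and wholly on the cork mat, and let go of it. Then take the tall square post with the tab on its flange out of the rack, push its keyed shaft into the stand's hub, turning until the key slips into the keyway, and keep pushing against the ejector spring until the flange is flush on the hub. Finish while still holding the post and pressing it fully home, and leave the other posts, the glue bottle, the multimeter and the screw bin where they are.

Things in the scene. Friction and masses are not known exactly. Their poses are not given: they have to be found in the camera images.
- lamp: finished hand lantern: white round base 84 mm across and 34 mm high, clear dome, black arched handle on top, 149 mm tall in all, about 0.35 kg; starts standing on the stand, covering the hub. Origin: centre of its underside; z up; y along the handle's top bar
- lamp_handle (a point): centre of the handle's straight top bar, 144 mm above the lantern's underside; the bar is 96 mm long along y, 14 mm wide along x, 10 mm high, with 44 mm of free space below it, uprights at its two ends
- stand: press stand fixed to the table: aluminium block 110 x 110 x 56 mm with a steel hub about 60 mm across in the middle, whose top is 60 mm above the table. Origin: centre of its underside; z up; x points along the keyway
- hub_mouth (a point): centre of the hub's bore at the hub's flat top (60 mm above the table), axes as the stand. The bore is 23.6 mm in diameter; a keyway 7.5 mm wide runs from it along +x, out to 18.5 mm from the centre, as deep as the bore
- ejector (a joint): spring ejector disc inside the hub, travel in m: 0 = up, its face 18 mm below the hub's top; grows as it is pushed down, about 0.012 when the post is fully home, at most 0.016. It pushes back with about 3 N at 0, and 9 N at 0.012, so a post let go springs up
- mat: square cork mat fixed flat on the table beside the stand, 160 x 160 x 3 mm. Origin: centre of its underside; the axes run along its edges
- rack: pale wooden post rack fixed to the table, 76 mm (x) by 250 mm (y), 45 mm high, with three 36 mm through holes on its y axis at -80, 0 and +80 mm; one post in each hole, in any order. Origin: centre of its underside
- post: the post to seat, white plastic, about 0.08 kg, hanging loosely upright in the rack, flange on the rack's top. Shaft below the flange: round, 22 mm in diameter, 30 mm long, nose tapering to 16 mm over the lowest 4 mm. Flange 50 mm across, 6 mm thick. Origin: centre of the nose; z up; x towards the key and tab
- post_grip (a point): middle of the post's square column, 68 mm above its origin; the column is 18 x 18 mm, faces along the post's x and y, 65 mm tall from the flange's top up. The only post with a tall square column
- post_key (a point): lower outer end of the key, 10 mm above the post's origin and 16 mm from its axis along +x. The key is a rib 6 mm wide on the shaft's side, from the flange down 20 mm (the lowest 10 mm of the shaft have none). Right above it a tab 8 mm wide sticks out of the flange to 35 mm from the axis
- post_seat (a point): centre of the flange's underside, 30 mm above the post's origin, axes as the post; fully home it lies on the hub's top, at hub_mouth, with the post's x along the keyway
- round_post: white post with a round column 18 mm thick and 65 mm tall, no tab and no key; stands in the rack; leave it alone. Origin: centre of the underside
- short_post: white post with a square column only 28 mm tall, no tab and no key; stands in the rack; leave it alone. Origin: centre of the underside
- glue: small white glue bottle, 36 mm across, 95 mm tall, behind the stand; leave it alone. Origin: centre of the underside
- meter: blue multimeter lying on the table, 140 x 72 x 32 mm; leave it alone. Origin: centre of the underside
- bin: black open bin of screws, 100 x 140 x 50 mm; leave it alone. Origin: centre of the underside
Things that resemble listed ones, but are neither listed nor needed, are in the scene too. Leave any green, orange or yellow look-alike of the post alone.

How it is judged:
On the way, in this order (a step that is already met when the one before it is completed fails the run):
1. the lantern is lifted clear of the stand (height (world z) of lamp above 0.075 m and contact force between lamp and stand below 0.05 N and contact force between the fingers and lamp above 0.5 N), for 0.1 s.
2. the lantern stands upright, wholly on the mat, and is let go (x of lamp in the frame of mat between -0.046 and 0.046 m and y of lamp in the frame of mat between -0.046 and 0.046 m and z of lamp in the frame of mat below 0.006 m and angle between lamp's own z axis and vertical below 0.08 rad and contact force between the fingers and lamp below 0.1 N and linear speed of lamp below 0.02 m/s), for 0.2 s.
3. the post is lifted out of the rack (z of post in the frame of rack above 0.047 m and contact force between the fingers and post above 0.5 N and contact force between post and rack below 0.05 N), for 0.1 s.
4. the key has slipped into the keyway (z of post_seat in the frame of hub_mouth below 0.015 m and horizontal distance between post_seat and hub_mouth below 0.004 m and angle between the x axis of post and the x axis of stand, either way round below 0.2 rad), for 0.1 s.
At the end, for the whole second after the job is handed in: Gripper still on the post (over 2 N): flange within 2.5 mm of the hub top, 4 mm of centre, tilt under 0.06 rad, key in keyway (0.2 rad), ejector down over 9.5 mm. Lantern upright (0.08 rad) on the mat, centre within 46 mm of the mat centre along each edge, not touched by the fingers (x of lamp in the frame of mat between -0.046 and 0.046 m and y of lamp in the frame of mat between -0.046 and 0.046 m and z of lamp in the frame of mat below 0.006 m and angle between lamp's own z axis and vertical below 0.08 rad and contact force between the fingers and lamp below 0.1 N and z of post_seat in the frame of hub_mouth below 0.0025 m and horizontal distance between post_seat and hub_mouth below 0.004 m and angle between the x axis of post and the x axis of stand, either way round below 0.2 rad and angle between post's own z axis and vertical below 0.06 rad and value of joint ejector above 0.0095 m and contact force between the fingers and post above 2 N); the arm keeps its last pose, push and grip.
It fails at once if another post, the glue, the multimeter or the bin moved more than 25 mm (distance of any of round_post, short_post, glue, meter, bin from where it was at the start of the episode above 0.025 m).
It fails at once if the lantern tipped over (angle between lamp's own z axis and vertical above 0.6 rad).
It fails at once if the lantern dropped (moving faster than 0.35 m/s out of the fingers) (contact force between the fingers and lamp below 0.1 N and linear speed of lamp above 0.35 m/s).
It fails at once if the lantern set down hard (over 80 N on the mat) (contact force between lamp and mat above 80 N).
It also fails if it takes over 58 s, if anything falls off the work surface, if the arm or the gripper's body presses on something with over 40 N, if the wrist force passes 120 N, or if a joint passes its speed limit or range.

ROBOT

A 6-joint arm with a two-finger parallel gripper is mounted at the origin on the work surface. World frame = base frame: x ahead of the robot, y to its left, z up, the work surface at z = 0. Lengths are in m, angles in rad, forces in N, time in s.
With the tool pointing down it reaches from about 0.35 to 0.975 m from the base axis. Payload 7.1 kg.
Tool frame: the origin (TCP) lies at the very end of the fingers, on their centre line; the grasp point (between the pads) lies 19 mm behind it; z points along the fingers, y is the line along which they close (so a half turn about z gives the same grasp; the last joint's range is limited). The gripper opens to 88 mm and grips with 3 to 60 N. Pads are 20 mm wide; open, the fingers measure 115 mm over their backs; the gripper's body (75 mm by 178 mm) begins 61 mm behind the grasp point.
Start: joints at [-1.28, 0.423, 1.63, -0, 1.089, -0.019], TCP at [0.191, -0.595, 0.223] pointing down, gripper open.
Joint ranges: [-3, 3], [-0.9, 2.11], [0.09, 2.58], [-1.31, 4.45], [0.11, 2.69], [-2.54, 2.54]. Speed limits (rad/s): [2.39, 2.39, 3.01, 3.14, 3.14, 3.14].

INTERFACE

Orientations are given as a unit quaternion [w, x, y, z].
In Python, from station import r gives the robot as it stands.
- The arm moves only by the tool carry_out, never from a script. Its argument "rows" is a list of rows, each a list of 2 entries, a list of its own where there are three numbers: the shift along the world's x, y, z in units of 40 mm (1.0 is 40 mm), then the turn, a rotation vector about the world's x, y, z in units of 5 degrees (1.0 is 5 degrees). In form: [[[x, y, z], [ax, ay, az]], ...]. A call has 1 to 8 rows; each row shifts and turns the commanded pose from where the row before left it; what a row does not reach is not made up. A row lasts 1/10 s, in which the tool goes at most 50 mm and 8.59 degrees, less where a joint would pass 70% of its speed; a pose out of reach is approached as far as the arm can. A call is refused whole if a number of a shift passes 1 or a number of a turn 1, either way. A call with a gripper value outside its range is refused whole. "fingers" is the closure in counts, from 0 (fully open) to 255 (shut), set as the call begins (left out, the last holds). The fingers move at their own pace and stop on an object; the grip force is fixed at half the most. Time passes only in rows, so rows that do not move let the fingers close. It gives the time, the measured TCP pose, the force, the opening and the grip force at its end, in the units of the state.
- r.state(): the state, without advancing time (a new reading comes with each control period).
- r.camera(name): name is "side" or "top" or "wrist"; returns the picture (384x512x3 uint8, red, green, blue); there is no depth.
- r.get_calibration(name): a dict with "vertical_fov" (degrees; the focal length in pixels is half the picture's height over the tangent of half this angle, whatever the lens; pixels are square), "cx", "cy" (the principal point, pixels), "k1" (the pictures are not rectified: a ray, as slopes to the right and down, at radius r is drawn at 1 + k1 r^2 times it, then the intrinsics apply), "origin" and "rotation" of the camera in the world. Camera axes: x right, y down, z forward; pixel columns grow to the right and rows downward; lengths in m; the calibration is good to about 2 mm. A picture is of the moment at which its call begins: read the wrist's pose just before it. get_calibration takes no time and is no camera call; for the wrist camera it gives the pose at the moment of the call.
- r.finish_job(): hands the job in; it is judged then, once.
The state is a dict: "clock": time; "joint_positions": joint angles; "dq": joint speeds; "joint_torque": joint torques, N m; "tcp_pos": TCP position; "ee_rot": TCP orientation; "wrist_force": force on the tool from outside, world axes, zero at the start; "torque": the same for the moment, N m; "gripper_width": finger opening in m; "grasp_force": force on a finger pad.
Only numpy, scipy, OpenCV 4.12 (cv2) and the standard library are available. Lean on these libraries where they do the work, as an engineer would, in place of code of your own. Each camera call takes 0.05 s, during which the arm holds its last target. There are 200 camera calls.

## Working session

There is one attempt and no reset: what is moved stays moved. The work goes in short steps, Python scripts to look and compute and a tool call to move; the robot and the scene stay as the last step left them, time stands still between calls to the robot, and variables do not carry over. Pictures are saved under pics/ and viewed, at most 10 in all, crops included, and the job is handed in when it is done.

Besides the shell and the picture viewer there is one more tool, called after "Emit:" as name([rows], argument=value, ...), one row to a line, values as JSON. carry_out: Moves the arm, as the interface text tells. Its arguments: {"type":"object","properties":{"rows":{"type":"array"},"fingers":{"type":"number"}},"required":["rows"]}

```bash
mkdir -p pics; cat > h.py <<'E'
import numpy as np, cv2
from station import r
def save(img,n): cv2.imwrite('pics/'+n,cv2.cvtColor(img,cv2.COLOR_RGB2BGR))
def rays(c,px):
    px=np.atleast_2d(np.array(px,float)); f=192/np.tan(np.radians(c['vertical_fov'])/2)
    K=np.array([[f,0,c['cx']],[0,f,c['cy']],[0,0,1]])
    d=(px-[c['cx'],c['cy']])/f
    u=d.copy()
    for _ in range(30): u=d/(1+c['k1']*(u**2).sum(1,keepdims=True))
    v=np.c_[u,np.ones(len(u))]@np.array(c['rotation']).T
    return np.array(c['origin']),v
def plane(c,px,z):
    o,v=rays(c,px); return o+v*((z-o[2])/v[:,2])[:,None]
def proj(c,P):
    f=192/np.tan(np.radians(c['vertical_fov'])/2)
    q=(np.atleast_2d(P)-c['origin'])@np.array(c['rotation']); u=q[:,:2]/q[:,2:]
    return u*(1+c['k1']*(u**2).sum(1,keepdims=True))*f+[c['cx'],c['cy']]
E
python3 - <<'E'
from h import *
for n in ['top','side']:
    c=r.get_calibration(n); print(n,c); i=r.camera(n); np.save(n+'0.npy',i); save(i,n+'0.png')
    save(cv2.resize(i,(800,600),interpolation=cv2.INTER_CUBIC),n+'0b.png')
print(r.state())
E
```

```text
top {'vertical_fov': 52.03358917543703, 'cx': 258.0773130610212, 'cy': 183.51405186661694, 'k1': -0.03605479481869254, 'origin': array([0.32603991, 0.06493505, 1.30793642]), 'rotation': array([-0.06995242,  0.71011587, -0.69795162,  0.06087406])}
side {'vertical_fov': 56.740221432845175, 'cx': 251.56723852391193, 'cy': 191.21888745240926, 'k1': 0.003167439867101798, 'origin': array([-0.03563639,  0.58622171,  0.82551868]), 'rotation': array([ 0.16681026, -0.36386875,  0.83352249, -0.38080721])}
{'clock': 0.1, 'joint_positions': array([-1.27999736e+00,  4.23744713e-01,  1.63058875e+00,  1.53594799e-05,
        1.08861776e+00, -1.90148106e-02]), 'dq': array([-1.53628768e-03,  7.78155951e-05, -3.40602296e-03,  2.26968479e-03,
       -8.85308163e-05, -1.33783975e-03]), 'joint_torque': array([-9.64826140e-04, -5.45616102e+01, -2.74325055e+01,  6.45083771e-02,
        1.88683555e-02, -2.26047030e-05]), 'tcp_pos': array([ 0.19042849, -0.59476317,  0.2220015 ]), 'ee_rot': array([-6.73942784e-04,  9.88026223e-01,  1.54284547e-01, -8.52864124e-05]), 'wrist_force': array([0.2614989 , 0.15079722, 0.21482477]), 'torque': array([-0.02699085,  0.01899762, -0.00856639]), 'grasp_force': 0.0, 'gripper_width': 0.08762106820189454}
```

View pics/top0b.png

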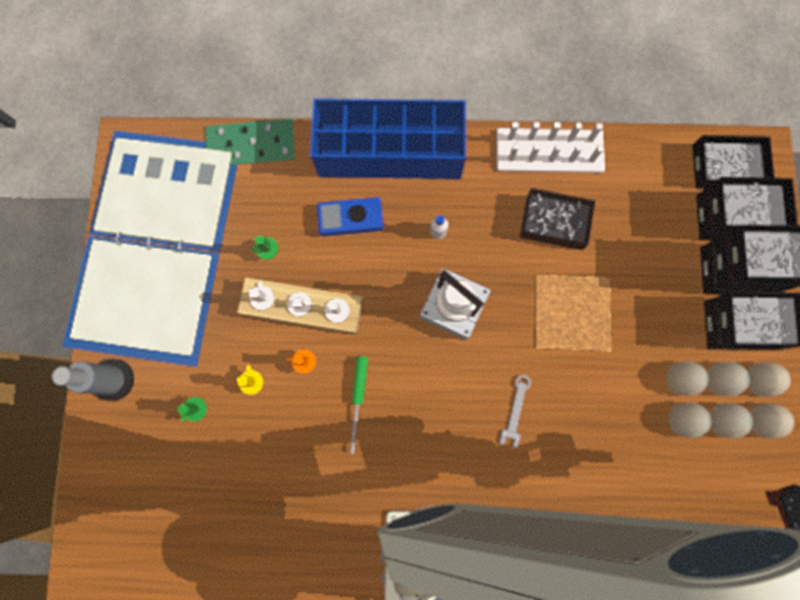

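View pics/side0b.png

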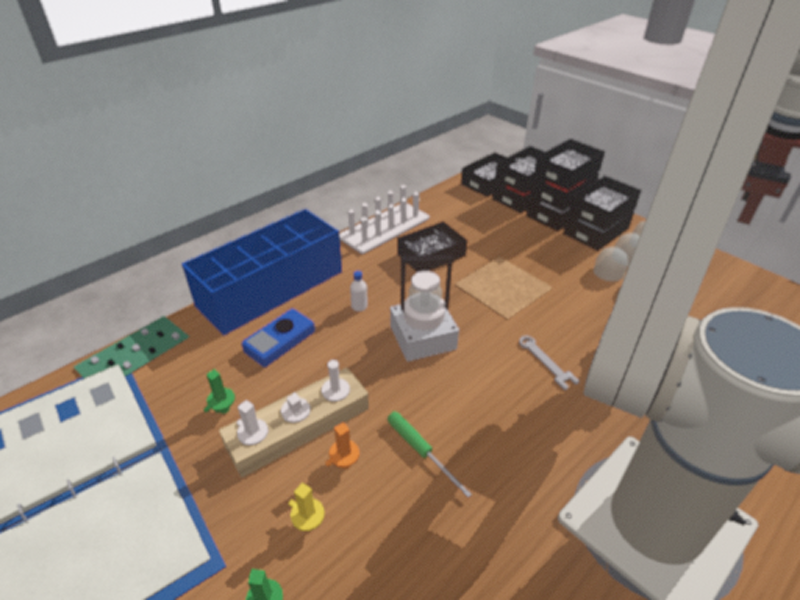

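The top view shows the lamp on the stand (295,189 in native pixels), the mat (367,200) and the rack from (154,190) to (230,203). In the side view the leftmost post has a tall square column and the rightmost a round one. Next I'll take an enlarged composite.

```bash
python3 - <<'E'
s=open('h.py').read().replace("from station import r\n","from station import r\nfrom scipy.spatial.transform import Rotation as R\ndef M(c): q=np.array(c['rotation']); return R.from_quat(q[[1,2,3,0]]).as_matrix()\n").replace("np.array(c['rotation']).T","M(c).T").replace("np.array(c['rotation']); u=","M(c); u=")
open('h.py','w').write(s)
E
python3 - <<'E'
from h import *
t=np.load('top0.npy');s=np.load('side0.npy')
c=r.get_calibration('top')
print(M(c))
up=lambda a:cv2.resize(a,(400,300),interpolation=cv2.INTER_CUBIC)
save(np.vstack([np.hstack([up(t[165:225,255:335]),up(t[165:225,150:230])]),np.hstack([up(s[140:230,235:355]),up(s[215:305,130:250])])]),'comp.png')
print('mat corners',plane(c,np.array([[537,276],[610,276],[611,350],[536,349]])/1.5625,.003))
print('rack',plane(c,np.array([[244,279],[361,297],[357,331],[238,315]])/1.5625,.045))
print('stand',plane(c,np.array([[442,271],[489,291],[467,336],[420,313]])/1.5625,.056))
# mat mask
hsv=cv2.cvtColor(t,cv2.COLOR_RGB2HSV); print(hsv[200,367],hsv[230,367])
m=r.state(); 
E
```

```text
[[ 0.01831577 -0.98273646  0.18410209]
 [-0.99976961 -0.01594039  0.01437435]
 [-0.01119154 -0.18432296 -0.98280201]]
mat corners [[ 0.59884682 -0.20520173  0.003     ]
 [ 0.60144359 -0.36375987  0.003     ]
 [ 0.44115537 -0.35905448  0.003     ]
 [ 0.44083316 -0.19974643  0.003     ]]
rack [[0.57376732 0.41922948 0.045     ]
 [0.53941575 0.17113562 0.045     ]
 [0.46807638 0.17721359 0.045     ]
 [0.49709923 0.42678402 0.045     ]]
stand [[ 0.59519348  0.00319964  0.056     ]
 [ 0.55447327 -0.09424703  0.056     ]
 [ 0.46040818 -0.0487226   0.056     ]
 [ 0.50620516  0.04780203  0.056     ]]
[ 15 143 212] [ 14 170 174]
```

View pics/comp.png

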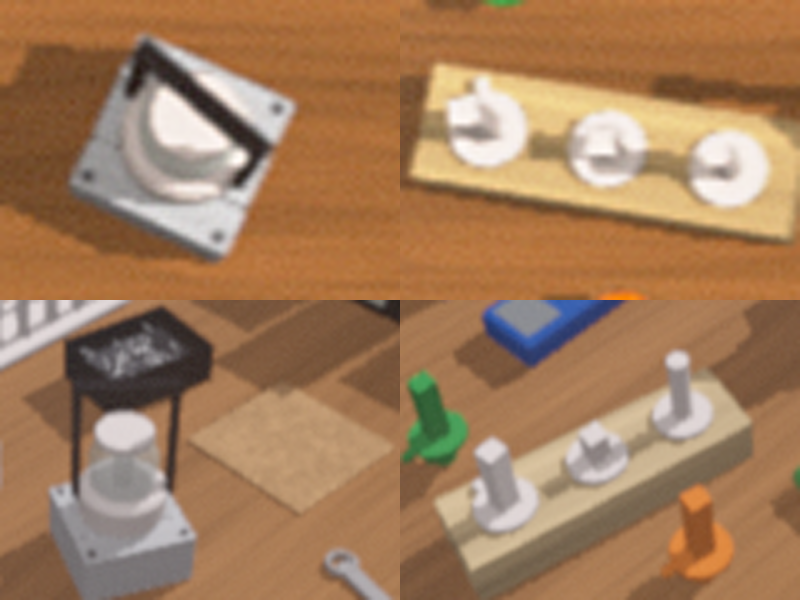

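The target post is in the left hole (tall square column, tab at the top) at native (247,191). The lamp's handle bar runs from about (284,173) to (308,195).

```bash
python3 - <<'E'
from h import *
t=np.load('top0.npy').astype(int);c=r.get_calibration('top');cs=r.get_calibration('side')
ends=plane(c,[[255+147/5,165+42/5],[255+268/5,165+150/5]],.209); d=ends[1]-ends[0]
print('eye',ends,np.linalg.norm(d),np.degrees(np.arctan2(d[1],d[0])),ends.mean(0))
m=(t.max(2)<75).astype(np.uint8); m[:165]=0;m[225:]=0;m[:,:270]=0;m[:,325:]=0
n,l,st,ce=cv2.connectedComponentsWithStats(m); k=1+np.argmax(st[1:,4]); ys,xs=np.nonzero(l==k); print(st[k],ce[k])
b=cv2.minAreaRect(np.c_[xs,ys].astype(np.float32)); print(b)
# mat
hsv=cv2.cvtColor(np.load('top0.npy'),cv2.COLOR_RGB2HSV)
print('mat',plane(c,[[366.7,200]],.003))
# post flange centers (top of flange z=.051)
P=lambda x,y:[150+(x-400)/5,165+y/5]
print('flanges',plane(c,[P(487,130),P(607,149),P(728,169)],.051))
print('tab',plane(c,[P(482,82)],.051))
print('rackc',plane(c,[P(435,63),P(800,124),P(786,240),P(408,178)],.045).mean(0))
E
```

```text
eye [[ 0.56248637  0.00640814  0.209     ]
 [ 0.50120658 -0.0623002   0.209     ]] 0.09206546347522557 -131.72922775483056 [ 0.53184647 -0.02794603  0.209     ]
[280 174  28  28 129] [293.36434109 184.64341085]
((292.8338317871094, 187.28375244140625), (32.42051315307617, 10.095695495605469), 40.36453628540039)
mat [[ 0.52023542 -0.28065646  0.003     ]]
flanges [[0.53192392 0.3779529  0.051     ]
 [0.52074788 0.29889175 0.051     ]
 [0.50899052 0.2197264  0.051     ]]
tab [[0.56366364 0.38318118 0.051     ]]
rackc [0.52047718 0.30045335 0.045     ]
```

Emit:
carry_out([
  [[0.3, 0.5, 0.5], [0, 0, 0.4]],
  [[0.5, 0.9, 0.5], [0, 0, 0.4]],
  [[0.55, 0.9, 0.5], [0, 0, 0.4]],
  [[0.55, 0.9, 0.5], [0, 0, 0.4]],
  [[0.55, 0.9, 0], [0, 0, 0.4]],
  [[0.55, 0.9, 0], [0, 0, 0.4]],
  [[0.55, 0.9, 0], [0, 0, 0.4]],
  [[0.55, 0.9, 0], [0, 0, 0.4]],
])

```text
clock: 0.9
tcp_pos: [0.3549, -0.3216, 0.3026]
ee_rot: [-0.0, 0.957, 0.291, -0.0]
wrist_force: [-0.2, -0.4, 0.3]
gripper_width: 0.0879
grasp_force: 0.0
```

Emit:
carry_out([
  [[0.55, 0.9, 0], [0, 0, 0.4]],
  [[0.55, 0.9, 0], [0, 0, 0.4]],
  [[0.55, 0.9, 0], [0, 0, 0.4]],
  [[0.55, 0.9, 0], [0, 0, 0.4]],
  [[0.55, 0.9, 0], [0, 0, 0.4]],
  [[0.55, 0.9, 0], [0, 0, 0.4]],
  [[0.5, 0.9, 0], [0, 0, 0.4]],
  [[0.2, 0.5, 0], [0, 0, 0.12]],
])

```text
clock: 1.7
tcp_pos: [0.5156, -0.0487, 0.3024]
ee_rot: [-0.0, 0.912, 0.411, 0.0]
wrist_force: [0.5, -1.1, -0.0]
gripper_width: 0.0881
grasp_force: 0.0
```

Emit:
carry_out([
  [[0, 0, 0], [0, 0, 0]],
  [[0, 0, 0], [0, 0, 0]],
])

```text
clock: 1.9
tcp_pos: [0.5142, -0.0512, 0.3023]
ee_rot: [-0.0, 0.912, 0.41, -0.001]
wrist_force: [-0.9, 0.2, -0.1]
gripper_width: 0.0874
grasp_force: 0.0
```

```bash
python3 - <<'E'
from h import *
c=r.get_calibration('wrist'); i=r.camera('wrist'); np.save('w1.npy',i); save(i,'w1.png'); print(c, r.state()['tcp_pos'],r.state()['ee_rot'],r.state()['joint_positions'])
print('pred bar',proj(c,[[ 0.5625,0.0064,.209],[.5012,-.0623,.209]]))
E
```

```text
{'vertical_fov': 62.83184778458461, 'cx': 259.0044164072395, 'cy': 191.98088724438122, 'k1': -0.07811710615754981, 'origin': array([ 5.58963313e-01, -5.15850714e-05,  4.63842120e-01]), 'rotation': array([ 0.11755544,  0.92727953, -0.35251112, -0.04548957])} [ 0.51399206 -0.05173667  0.30235587] [-6.75367838e-05  9.12325315e-01  4.09465867e-01 -4.67613336e-04] [-1.23134974e-01  1.73320904e-01  1.78516169e+00 -3.98801986e-04
  1.18397985e+00  6.04074813e-01]
pred bar [[257.39095252 101.87147468]
 [257.32822424 213.639428  ]]
```

View pics/w1.png

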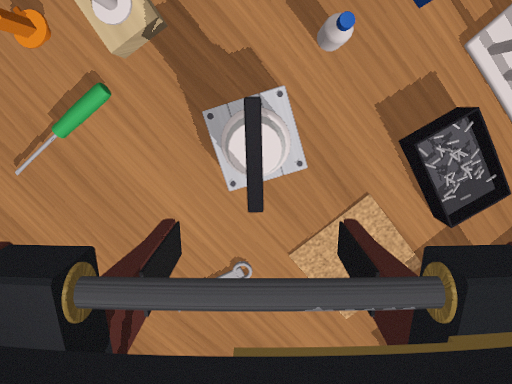

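The wrist view shows the black bar from (253,97) to (255,212), the stand and the mat. I'll measure the bar by mask.

```bash
cat > bar.py <<'E'
from h import *
i=np.load('w1.npy').astype(int); q=r.get_calibration('wrist')
m=(i.max(2)<60).astype(np.uint8); m[:80]=0;m[225:]=0;m[:,:230]=0;m[:,280:]=0
n,l,st,ce=cv2.connectedComponentsWithStats(m);k=1+np.argmax(st[1:,4]);ys,xs=np.nonzero(l==k)
b=cv2.boxPoints(cv2.minAreaRect(np.c_[xs,ys].astype(np.float32)));print(st[k],b)
p=plane(q,b,.209); print(p,p.mean(0))
E
python3 bar.py
```

```text
[ 244   97   19  115 1802] [[243.64963   97.0365  ]
 [259.93503   96.596344]
 [263.02628  210.97226 ]
 [246.74088  211.41241 ]]
[[ 0.5568791   0.01569508  0.209     ]
 [ 0.56660521  0.00745591  0.209     ]
 [ 0.50625069 -0.06431797  0.209     ]
 [ 0.49563098 -0.05539124  0.209     ]] [ 0.53134149 -0.02413955  0.209     ]
```

Emit:
carry_out([
  [[0.22, 0.35, 0], [0, 0, 0.12]],
  [[0.21, 0.34, 0], [0, 0, 0.12]],
  [[0, 0, -0.5], [0, 0, 0]],
  [[0, 0, -0.6], [0, 0, 0]],
  [[0, 0, -0.6], [0, 0, 0]],
  [[0, 0, -0.6], [0, 0, 0]],
  [[0, 0, -0.6], [0, 0, 0]],
  [[0, 0, 0], [0, 0, 0]],
])

```text
clock: 2.75
tcp_pos: [0.53, -0.0231, 0.1839]
ee_rot: [-0.001, 0.908, 0.419, -0.002]
wrist_force: [0.4, -0.1, -1.0]
gripper_width: 0.0878
grasp_force: 0.0
```

Emit:
carry_out([
  [[0, 0, 0], [0, 0, 0]],
  [[0, 0, 0], [0, 0, 0]],
  [[0, 0, 0], [0, 0, 0]],
  [[0, 0, 0], [0, 0, 0]],
  [[0, 0, 0], [0, 0, 0]],
  [[0, 0, 0], [0, 0, 0]],
  [[0, 0, 0], [0, 0, 0]],
  [[0, 0, 0], [0, 0, 0]],
], fingers=255)

```text
clock: 3.55
tcp_pos: [0.5317, -0.0236, 0.1867]
ee_rot: [-0.0, 0.908, 0.419, -0.0]
wrist_force: [0.6, 0.0, -0.2]
gripper_width: 0.0271
grasp_force: 0.0
```

Emit:
carry_out([
  [[0, 0, 0], [0, 0, 0]],
  [[0, 0, 0], [0, 0, 0]],
  [[0, 0, 0], [0, 0, 0]],
  [[0, 0, 0], [0, 0, 0]],
  [[0, 0, 0], [0, 0, 0]],
])

```text
clock: 4.05
tcp_pos: [0.5318, -0.0237, 0.1866]
ee_rot: [0.0, 0.908, 0.419, 0.0]
wrist_force: [0.5, -1.2, -1.0]
gripper_width: 0.0141
grasp_force: 30.0
```

Emit:
carry_out([
  [[0, 0, 0.15], [0, 0, 0]],
  [[0, 0, 0.2], [0, 0, 0]],
  [[0, 0, 0.3], [0, 0, 0]],
  [[0, 0, 0.4], [0, 0, 0]],
  [[0, 0, 0.4], [0, 0, 0]],
  [[0, 0, 0.2], [0, 0, 0]],
  [[0, 0, 0], [0, 0, 0]],
])

```text
clock: 4.75
tcp_pos: [0.5326, -0.0237, 0.2544]
ee_rot: [0.001, 0.908, 0.419, 0.001]
wrist_force: [-0.5, -0.5, -4.1]
gripper_width: 0.0135
grasp_force: 30.0
```

Emit:
carry_out([
  [[0, -0.15, 0], [0, 0, 0]],
  [[-0.05, -0.35, 0], [0, 0, 0]],
  [[-0.05, -0.6, 0], [0, 0, 0]],
  [[-0.05, -0.8, 0], [0, 0, 0]],
  [[-0.05, -0.8, 0], [0, 0, 0]],
  [[-0.05, -0.8, 0], [0, 0, 0]],
  [[-0.05, -0.8, 0], [0, 0, 0]],
  [[0, -0.8, 0], [0, 0, 0]],
])

```text
clock: 5.55
tcp_pos: [0.5184, -0.2297, 0.2517]
ee_rot: [-0.001, 0.908, 0.419, -0.001]
wrist_force: [0.7, -0.0, -4.2]
gripper_width: 0.0138
grasp_force: 30.0
```

Emit:
carry_out([
  [[0, -0.65, 0], [0, 0, 0]],
  [[0, -0.4, 0], [0, 0, 0]],
  [[0, -0.2, 0], [0, 0, 0]],
  [[0, -0.08, -0.2], [0, 0, 0]],
  [[0, 0, -0.5], [0, 0, 0]],
  [[0, 0, -0.6], [0, 0, 0]],
  [[0, 0, -0.6], [0, 0, 0]],
  [[0, 0, -0.4], [0, 0, 0]],
])

```text
clock: 6.35
tcp_pos: [0.5188, -0.279, 0.1583]
ee_rot: [-0.001, 0.908, 0.42, -0.001]
wrist_force: [0.3, 0.4, -4.7]
gripper_width: 0.014
grasp_force: 30.0
```

Emit:
carry_out([
  [[0, 0, -0.2], [0, 0, 0]],
  [[0, 0, 0], [0, 0, 0]],
  [[0, 0, 0], [0, 0, 0]],
])

```text
clock: 6.65
tcp_pos: [0.5202, -0.2806, 0.1531]
ee_rot: [0.0, 0.908, 0.419, 0.0]
wrist_force: [0.5, -0.4, -4.5]
gripper_width: 0.0137
grasp_force: 30.0
```

```bash
python3 - <<'E'
from h import *
a=r.camera('side');b=r.camera('top'); np.save('top1.npy',b)
f=lambda a:cv2.resize(a,(400,600),interpolation=cv2.INTER_CUBIC)
save(np.hstack([f(a[90:240,270:370]),f(b[135:285,265:365+0])]),'c2.png')
print(r.state()['tcp_pos'])
E
```

```text
[ 0.52047241 -0.28098779  0.15372523]
```

View pics/c2.png

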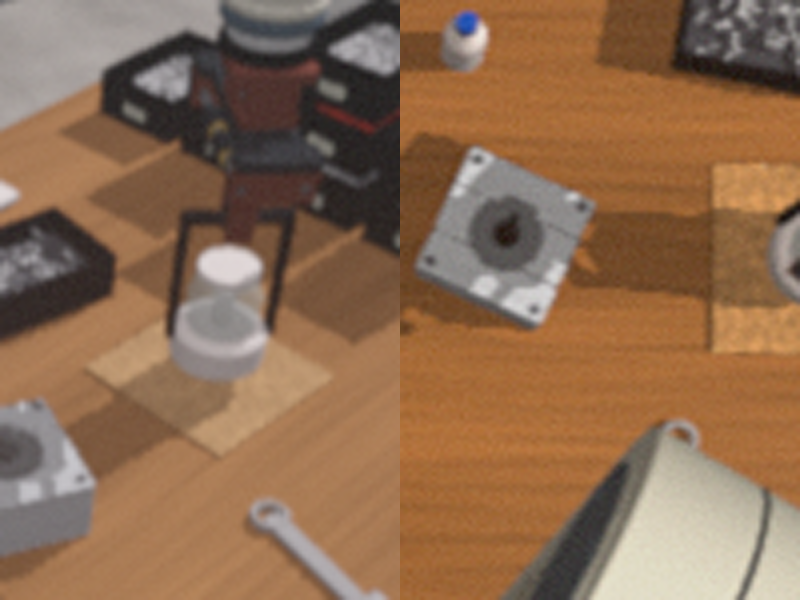

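The lamp hangs upright above the mat. In the top crop the keyway points up and slightly right, from (507,232) to (510,215).

Emit:
carry_out([
  [[0, 0, -0.3], [0, 0, 0]],
  [[0, 0, -0.15], [0, 0, 0]],
  [[0, 0, -0.06], [0, 0, 0]],
  [[0, 0, -0.04], [0, 0, 0]],
  [[0, 0, -0.03], [0, 0, 0]],
  [[0, 0, 0], [0, 0, 0]],
])

```text
clock: 7.35
tcp_pos: [0.52, -0.281, 0.1297]
ee_rot: [0.0, 0.908, 0.419, 0.0]
wrist_force: [0.5, -0.2, -3.6]
gripper_width: 0.0133
grasp_force: 30.0
```

Emit:
carry_out([
  [[0, 0, -0.03], [0, 0, 0]],
  [[0, 0, 0], [0, 0, 0]],
])

```text
clock: 7.55
tcp_pos: [0.5202, -0.2812, 0.1296]
ee_rot: [0.001, 0.908, 0.419, 0.0]
wrist_force: [-2.3, 1.3, 5.0]
gripper_width: 0.0135
grasp_force: 30.0
```

Contact (force went from −4 to +5 N). Release.

Emit:
carry_out([
  [[0, 0, 0], [0, 0, 0]],
  [[0, 0, 0], [0, 0, 0]],
  [[0, 0, 0], [0, 0, 0]],
  [[0, 0, 0], [0, 0, 0]],
  [[0, 0, 0], [0, 0, 0]],
  [[0, 0, 0], [0, 0, 0]],
  [[0, 0, 0], [0, 0, 0]],
], fingers=0)

```text
clock: 8.25
tcp_pos: [0.5197, -0.2808, 0.1282]
ee_rot: [-0.0, 0.908, 0.419, -0.0]
wrist_force: [0.1, 0.2, -0.5]
gripper_width: 0.0662
grasp_force: 0.0
```

Emit:
carry_out([
  [[0, 0, 0.3], [0, 0, 0]],
  [[0, 0, 0.7], [0, 0, 0]],
  [[0, 0, 0.9], [0, 0, 0]],
  [[0, 0, 0.9], [0, 0, 0]],
  [[0, 0, 0.9], [0, 0, 0]],
  [[0, 0.3, 0.7], [0, 0, 0]],
  [[0, 0.6, 0], [0, 0, 0]],
  [[0, 0.8, 0], [0, 0, 0]],
])

```text
clock: 9.05
tcp_pos: [0.5202, -0.2131, 0.3066]
ee_rot: [0.001, 0.908, 0.418, 0.001]
wrist_force: [0.3, 1.4, -0.6]
gripper_width: 0.088
grasp_force: 0.0
```

Emit:
carry_out([
  [[-0.05, 0.8, 0], [0, 0, 0]],
  [[-0.05, 0.8, 0], [0, 0, 0]],
  [[-0.05, 0.8, 0], [0, 0, 0]],
  [[-0.05, 0.6, 0], [0, 0, 0]],
  [[-0.05, 0.4, 0], [0, 0, 0]],
  [[0, 0, 0], [0, 0, 0]],
  [[0, 0, 0], [0, 0, 0]],
  [[0, 0, 0], [0, 0, 0]],
])

```text
clock: 9.85
tcp_pos: [0.5099, -0.0777, 0.3044]
ee_rot: [0.0, 0.908, 0.419, 0.0]
wrist_force: [-0.3, 0.4, -0.5]
gripper_width: 0.0879
grasp_force: 0.0
```

```bash
python3 - <<'E'
from h import *
c=r.get_calibration('wrist'); i=r.camera('wrist'); np.save('w2.npy',i); print(r.state()['tcp_pos'])
np.savez('w2c.npz',**{k:np.array(v) for k,v in c.items()})
p=proj(c,[[.5305,-.0235,.06]])[0]; print(p)
x,y=int(p[0])-40,int(p[1])-30
b=r.camera('top'); np.save('top2.npy',b)
save(np.hstack([cv2.resize(i[y:y+60,x:x+80],(400,300),interpolation=cv2.INTER_CUBIC),cv2.resize(b[165:225,335:415],(400,300),interpolation=cv2.INTER_CUBIC)]),'hub.png'); print(x,y)
E
```

```text
[ 0.50994195 -0.07777329  0.30434721]
[244.15349558 122.21823593]
204 92
```

View pics/hub.png

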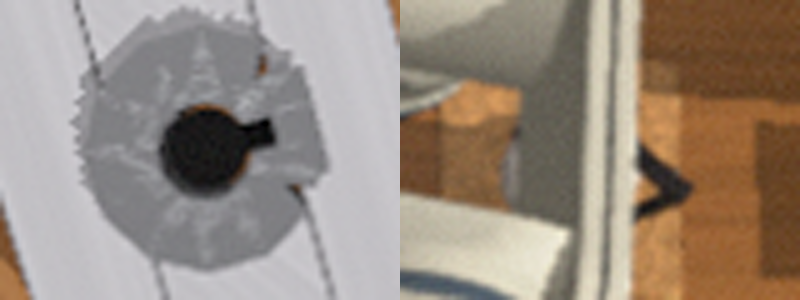

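The bore is at crop (203,150), i.e. wrist pixel (244.6,122), with the keyway pointing right to (258.6,118.6). I'll measure it and find where the posts appear.

```bash
python3 - <<'E'
from h import *
i=np.load('w2.npy');c=dict(np.load('w2c.npz'))
m=(i.max(2)<60).astype(np.uint8); 
mm=np.zeros_like(m); mm[100:145,225:270]=m[100:145,225:270]
U=cv2.resize(mm*255,None,fx=4,fy=4,interpolation=cv2.INTER_LINEAR)>127; U=U.astype(np.uint8)
n,l,st,ce=cv2.connectedComponentsWithStats(U);k=1+np.argmax(st[1:,4]);D=(l==k).astype(np.uint8)
dt=cv2.distanceTransform(D,cv2.DIST_L2,5); _,mx,_,loc=cv2.minMaxLoc(dt)
op=cv2.morphologyEx(D,cv2.MORPH_OPEN,cv2.getStructuringElement(cv2.MORPH_ELLIPSE,(25,25)))
ctr=np.array(cv2.moments(op,True)['m10']/cv2.moments(op,True)['m00']),cv2.moments(op,True)['m01']/cv2.moments(op,True)['m00']
ctr=np.array(ctr); key=D&~cv2.dilate(op,np.ones((5,5))); n,l2,s2,c2=cv2.connectedComponentsWithStats(key.astype(np.uint8)); kk=1+np.argmax(s2[1:,4])
px=lambda p:(np.array(p)+.5)/4-.5
print('bore',px(ctr),px(loc),'r',mx/4,'key',px(c2[kk]))
B=plane(c,[px(ctr),px(loc),px(c2[kk]),[258.6,118.6]],.06); print(B)
for j in(2,3): v=B[j]-B[0]; print(np.linalg.norm(v[:2]),np.degrees(np.arctan2(v[1],v[0])))
print(plane(c,[px(ctr)+[mx/4,0]],.06)-B[0])
# stand: fit bright block outline
E
```

```text
bore [244.73460834 121.63359397] [244.375 121.875] r 7.799224853515625 key [256.34663121 118.16400709]
[[ 0.53153776 -0.02343045  0.06      ]
 [ 0.53099432 -0.02336045  0.06      ]
 [ 0.54551091 -0.02972596  0.06      ]
 [ 0.54732156 -0.03198725  0.06      ]]
0.015325869344225553 -24.25364743524696
0.01795403062073696 -28.46327472258573
[[ 0.00749748 -0.00642814  0.        ]]
```

Emit:
carry_out([
  [[0.05, 0.5, 0], [0, 0, 0.6]],
  [[0.1, 0.85, 0], [0, 0, 0.9]],
  [[0.1, 0.9, 0], [0, 0, 0.9]],
  [[0.1, 0.9, 0], [0, 0, 0.9]],
  [[0.1, 0.9, 0], [0, 0, 0.9]],
  [[0.1, 0.9, 0], [0, 0, 0.9]],
  [[0.1, 0.9, 0], [0, 0, 0.9]],
  [[0.1, 0.9, 0], [0, 0, 0.9]],
])

```text
clock: 10.75
tcp_pos: [0.5402, 0.194, 0.3041]
ee_rot: [0.0, 0.742, 0.67, -0.0]
wrist_force: [0.8, -0.4, 1.0]
gripper_width: 0.0877
grasp_force: 0.0
```

Emit:
carry_out([
  [[0, 0.9, 0], [0, 0, 0.9]],
  [[0, 0.9, 0], [0, 0, 0.9]],
  [[0, 0.8, 0], [0, 0, 0.9]],
  [[0, 0.5, 0], [0, 0, 0.6]],
  [[0, 0, 0], [0, 0, 0]],
  [[0, 0, 0], [0, 0, 0]],
  [[0, 0, 0], [0, 0, 0]],
])

```text
clock: 11.45
tcp_pos: [0.5399, 0.3158, 0.3042]
ee_rot: [0.0, 0.64, 0.768, -0.0]
wrist_force: [0.5, 0.7, 0.6]
gripper_width: 0.0879
grasp_force: 0.0
```

```bash
python3 - <<'E'
from h import *
c=r.get_calibration('wrist'); i=r.camera('wrist'); np.save('w3.npy',i); np.savez('w3c.npz',**{k:np.array(v) for k,v in c.items()})
s=r.state(); q=s['ee_rot']; y=R.from_quat(q[[1,2,3,0]]).as_matrix()[:,1]; print(s['tcp_pos'],np.degrees(np.arctan2(y[1],y[0])))
b=r.camera('top'); np.save('top3.npy',b)
p=proj(c,[[.532,.378,.051]])[0];print(p); x,y=int(p[0])-60,max(0,int(p[1])-60)
print(x,y); save(np.vstack([cv2.resize(i[y:y+90,x:x+120],(533,400),interpolation=cv2.INTER_CUBIC),cv2.resize(b[170:230,335:495],(533,200))]),'post.png')
E
```

```text
[0.53998007 0.31580716 0.30428843] 10.43216470105541
[262.0582239  116.02871449]
202 56
```

View pics/post.png

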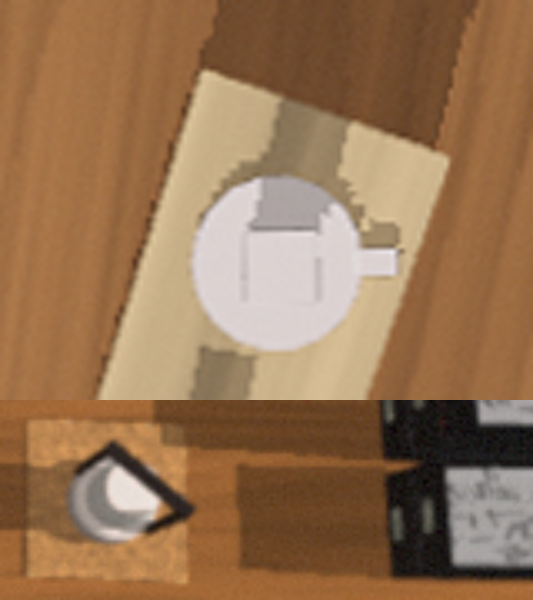

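The lantern stands on the mat. In the wrist view the flange centre is at (264.4,115.2), the tab tip at (291.4,115.0) and the column top's centre at (265.6,116.3).

```bash
python3 - <<'E'
from h import *
c=dict(np.load('w3c.npz'))
P=lambda x,y:[202+(x+.5)/4.442-.5,56+(y+.5)/4.442-.5]
f=plane(c,[P(277,263),P(192,263),P(361,263),P(397,262)],.051);print(f)
t=plane(c,[P(282.5,268)],.116);print('coltop',t)
v=f[3]-f[0];print(np.linalg.norm(v),np.degrees(np.arctan2(v[1],v[0])))
# column edge direction at top
e=plane(c,[P(248,231),P(320,231)],.116);v=e[1]-e[0];print(np.linalg.norm(v),np.degrees(np.arctan2(v[1],v[0])))
s=r.state();k=t[0]-s['tcp_pos'];print('to column',k/.04, 'dz to .069',(.069-s['tcp_pos'][2])/.04)
E
```

```text
[[0.5341447  0.3799459  0.051     ]
 [0.50991034 0.37551898 0.051     ]
 [0.55809389 0.38437791 0.051     ]
 [0.56831035 0.38657514 0.051     ]]
coltop [[0.53458334 0.37949239 0.116     ]]
0.03480285281751559 10.980780634963194
0.017515723555005434 10.433792782123884
to column [-0.13588695  1.59009491 -4.71096285] dz to .069 -5.885962854415129
```

Emit:
carry_out([
  [[-0.04, 0.5, 0], [0, 0, 0.06]],
  [[-0.05, 0.59, 0], [0, 0, 0]],
  [[-0.05, 0.5, 0], [0, 0, 0]],
  [[0, 0, -0.6], [0, 0, 0]],
  [[0, 0, -1], [0, 0, 0]],
  [[0, 0, -1], [0, 0, 0]],
  [[0, 0, -1], [0, 0, 0]],
  [[0, 0, -0.9], [0, 0, 0]],
])

```text
clock: 12.35
tcp_pos: [0.5337, 0.3815, 0.1224]
ee_rot: [-0.0, 0.637, 0.771, -0.0]
wrist_force: [-0.4, -0.5, 0.3]
gripper_width: 0.088
grasp_force: 0.0
```

Emit:
carry_out([
  [[0, 0, -0.7], [0, 0, 0]],
  [[0, 0, -0.5], [0, 0, 0]],
  [[0, 0, -0.2], [0, 0, 0]],
  [[0, 0, 0], [0, 0, 0]],
  [[0, 0, 0], [0, 0, 0]],
])

```text
clock: 12.85
tcp_pos: [0.5347, 0.3815, 0.0692]
ee_rot: [0.0, 0.637, 0.771, 0.001]
wrist_force: [1.1, -0.0, 0.8]
gripper_width: 0.0873
grasp_force: 0.0
```

Emit:
carry_out([
  [[0, 0, 0], [0, 0, 0]],
  [[0, 0, 0], [0, 0, 0]],
  [[0, 0, 0], [0, 0, 0]],
  [[0, 0, 0], [0, 0, 0]],
  [[0, 0, 0], [0, 0, 0]],
  [[0, 0, 0], [0, 0, 0]],
  [[0, 0, 0], [0, 0, 0]],
  [[0, 0, 0], [0, 0, 0]],
], fingers=255)

```text
clock: 13.65
tcp_pos: [0.5342, 0.3807, 0.0682]
ee_rot: [-0.0, 0.637, 0.771, -0.0]
wrist_force: [0.6, -0.5, 0.5]
gripper_width: 0.0277
grasp_force: 0.0
```

Emit:
carry_out([
  [[0, 0, 0], [0, 0, 0]],
  [[0, 0, 0], [0, 0, 0]],
  [[0, 0, 0], [0, 0, 0]],
  [[0, 0, 0], [0, 0, 0]],
])

```text
clock: 14.05
tcp_pos: [0.5342, 0.3808, 0.0682]
ee_rot: [0.0, 0.637, 0.771, -0.0]
wrist_force: [1.1, -0.3, -0.8]
gripper_width: 0.0176
grasp_force: 30.0
```

Emit:
carry_out([
  [[0, 0, 0.25], [0, 0, 0]],
  [[0, 0, 0.4], [0, 0, 0]],
  [[0, 0, 0.5], [0, 0, 0]],
  [[0, 0, 0.6], [0, 0, 0]],
  [[0, 0, 0.6], [0, 0, 0]],
  [[0, 0, 0.6], [0, 0, 0]],
  [[0, -0.2, 0.6], [0, 0, 0]],
  [[0, -0.4, 0.2], [0, 0, -0.2]],
])

```text
clock: 14.85
tcp_pos: [0.5355, 0.3579, 0.2225]
ee_rot: [0.001, 0.644, 0.765, 0.003]
wrist_force: [1.2, 0.8, -0.6]
gripper_width: 0.018
grasp_force: 30.0
```

Emit:
carry_out([
  [[0, -0.8, 0], [0, 0, -0.6]],
  [[0, -0.8, 0], [0, 0, -0.6]],
  [[0, -0.9, 0], [0, 0, -0.6]],
  [[0, -0.9, 0], [0, 0, -0.6]],
  [[0, -0.9, 0], [0, 0, -0.6]],
  [[0, -0.9, 0], [0, 0, -0.6]],
  [[0, -0.9, 0], [0, 0, -0.6]],
  [[0, -0.9, 0], [0, 0, -0.6]],
])

```text
clock: 15.65
tcp_pos: [0.5333, 0.0746, 0.2184]
ee_rot: [0.0, 0.79, 0.613, -0.0]
wrist_force: [1.0, 0.3, -0.2]
gripper_width: 0.0178
grasp_force: 30.0
```

Emit:
carry_out([
  [[-0.04, -0.8, 0], [0, 0, -0.6]],
  [[-0.04, -0.8, 0], [0, 0, -0.6]],
  [[0, -0.6, 0], [0, 0, -0.6]],
  [[0, -0.3, 0], [0, 0, 0]],
  [[0, 0, 0], [0, 0, 0]],
  [[0, 0, 0], [0, 0, 0]],
])

```text
clock: 16.25
tcp_pos: [0.5307, -0.0229, 0.2183]
ee_rot: [-0.0, 0.835, 0.551, 0.0]
wrist_force: [0.4, 0.4, -0.6]
gripper_width: 0.018
grasp_force: 30.0
```

```bash
python3 - <<'E'
from h import *
c=r.get_calibration('wrist'); i=r.camera('wrist'); np.save('w4.npy',i); np.savez('w4c.npz',**{k:np.array(v) for k,v in c.items()})
s=r.state(); q=s['ee_rot']; T=R.from_quat(q[[1,2,3,0]]).as_matrix(); y=T[:,1]; print(s['tcp_pos'],np.degrees(np.arctan2(y[1],y[0])),s['gripper_width'])
p=s['tcp_pos']; F=p-[0,0,.0172]
print('flange',proj(c,[F,F+.025*y,F-.025*y,F+.035*y]))
save(i[150:384],'held.png')
E
```

```text
[ 0.53079233 -0.02253262  0.21826984] -23.094589040729527 0.01801191052400124
flange [[260.00689426 226.60446533]
 [301.25899825 226.49937076]
 [218.75570005 226.61588023]
 [317.68495904 226.4311913 ]]
```

View pics/held.png

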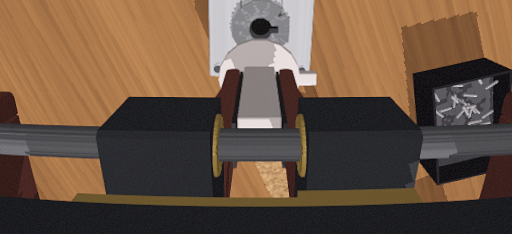

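The held post's tab is at about (316,229), the flange front edge at about (262,190), and the hub's bore and keyway are visible at (262,177). I'll refine these by mask.

```bash
python3 - <<'E'
from h import *
c=dict(np.load('w4c.npz'));i=np.load('w4.npy').astype(int)
s=r.state(); q=s['ee_rot']; T=R.from_quat(q[[1,2,3,0]]).as_matrix(); p=s['tcp_pos'];x,y=T[:,0],T[:,1]
# tab: print brightness around
g=i.min(2)
print('tab col profile at x=310:',[(v,g[v,310]) for v in range(218,242)])
print('tab row profile at 229:',[(u,g[229,u]) for u in range(296,324)])
print('flange front col 261:',[(v,g[v,261]) for v in range(180,202)])
F=p-[0,0,.0172]; print('pred front', [proj(c,[F+sg*.025*x]) for sg in(1,-1)], 'pred tab at .03, edges',proj(c,[F+.03*y+.004*x,F+.03*y-.004*x]),x,y)
m=(i.max(2)<60).astype(np.uint8); mm=np.zeros_like(m); mm[160:192,240:285]=m[160:192,240:285]
ys,xs=np.nonzero(mm);print('dark',xs.min(),xs.max(),ys.min(),ys.max())
for v in range(164,192): print(v,''.join('#' if m[v,u] else '.' for u in range(240,285)))
h=[.5312,-.0234,.06];print('pred hub',proj(c,[h]))
E
```

```text
tab col profile at x=310: [(218, np.int64(72)), (219, np.int64(61)), (220, np.int64(89)), (221, np.int64(122)), (222, np.int64(125)), (223, np.int64(154)), (224, np.int64(203)), (225, np.int64(220)), (226, np.int64(221)), (227, np.int64(221)), (228, np.int64(222)), (229, np.int64(222)), (230, np.int64(224)), (231, np.int64(222)), (232, np.int64(224)), (233, np.int64(226)), (234, np.int64(237)), (235, np.int64(174)), (236, np.int64(41)), (237, np.int64(54)), (238, np.int64(58)), (239, np.int64(56)), (240, np.int64(58)), (241, np.int64(57))]
tab row profile at 229: [(296, np.int64(231)), (297, np.int64(225)), (298, np.int64(224)), (299, np.int64(224)), (300, np.int64(223)), (301, np.int64(223)), (302, np.int64(222)), (303, np.int64(223)), (304, np.int64(223)), (305, np.int64(223)), (306, np.int64(223)), (307, np.int64(222)), (308, np.int64(221)), (309, np.int64(223)), (310, np.int64(222)), (311, np.int64(223)), (312, np.int64(221)), (313, np.int64(222)), (314, np.int64(224)), (315, np.int64(223)), (316, np.int64(153)), (317, np.int64(63)), (318, np.int64(71)), (319, np.int64(72)), (320
[... 1606 characters left out ...]
####.......
179 ..........####################.......#.......
180 ..........####################...............
181 ............#################................
182 ...........#.###############..#..............
183 ...........#..#############..................
184 ................#########....................
185 ...................##.#......................
186 .............................................
187 .............................................
188 .............................................
189 .............................................
190 .............................................
191 .............................................
pred hub [[260.36837167 178.98069497]]
```

Emit:
carry_out([
  [[0.03, 0.02, 0], [0, 0, 0]],
  [[0, 0, -0.5], [0, 0, 0]],
  [[0, 0, -0.8], [0, 0, 0]],
  [[0, 0, -0.7], [0, 0, 0]],
  [[0, 0, -0.33], [0, 0, 0]],
  [[0, 0, 0], [0, 0, 0]],
  [[0, 0, 0], [0, 0, 0]],
])

```text
clock: 17.0
tcp_pos: [0.5328, -0.0221, 0.1257]
ee_rot: [0.0, 0.834, 0.551, 0.0]
wrist_force: [-0.1, -0.4, -0.5]
gripper_width: 0.0178
grasp_force: 30.0
```

Emit:
carry_out([
  [[0, 0, -0.15], [0, 0, 0]],
  [[0, 0, -0.1], [0, 0, 0]],
  [[0, 0, -0.05], [0, 0, 0]],
  [[0, 0, -0.05], [0, 0, 0]],
  [[0, 0, 0], [0, 0, 0]],
])

```text
clock: 17.5
tcp_pos: [0.5321, -0.0224, 0.111]
ee_rot: [-0.0, 0.835, 0.551, -0.0]
wrist_force: [-1.0, -0.1, -1.3]
gripper_width: 0.018
grasp_force: 30.0
```

Emit:
carry_out([
  [[0, 0.01, -0.05], [0, 0, 0]],
  [[0, 0, -0.05], [0, 0, 0]],
  [[0, 0, 0], [0, 0, 0]],
])

```text
clock: 17.8
tcp_pos: [0.532, -0.022, 0.1068]
ee_rot: [-0.0, 0.835, 0.551, -0.0]
wrist_force: [0.3, 0.3, -0.5]
gripper_width: 0.018
grasp_force: 30.0
```

Emit:
carry_out([
  [[0, 0, -0.05], [0, 0, 0]],
  [[0, 0, -0.04], [0, 0, 0]],
  [[0, 0, 0], [0, 0, 0]],
])

```text
clock: 18.1
tcp_pos: [0.532, -0.022, 0.1032]
ee_rot: [-0.0, 0.835, 0.551, -0.0]
wrist_force: [0.6, -0.2, -1.6]
gripper_width: 0.0176
grasp_force: 30.0
```

Emit:
carry_out([
  [[0, 0, -0.05], [0, 0, 0]],
  [[0, 0, -0.05], [0, 0, 0]],
  [[0, 0, 0], [0, 0, 0]],
])

```text
clock: 18.4
tcp_pos: [0.5319, -0.022, 0.0992]
ee_rot: [-0.0, 0.835, 0.551, -0.0]
wrist_force: [0.2, 1.1, -0.9]
gripper_width: 0.0177
grasp_force: 30.0
```

Emit:
carry_out([
  [[0, 0, -0.05], [0, 0, 0]],
  [[0, 0, -0.05], [0, 0, 0]],
  [[0, 0, -0.05], [0, 0, 0]],
  [[0, 0, 0], [0, 0, 0]],
])

```text
clock: 18.8
tcp_pos: [0.5323, -0.022, 0.0935]
ee_rot: [0.0, 0.835, 0.551, 0.0]
wrist_force: [-0.1, 1.3, 2.8]
gripper_width: 0.0176
grasp_force: 30.0
```

Emit:
carry_out([
  [[0, 0, -0.06], [0, 0, 0]],
  [[0, 0, -0.05], [0, 0, 0]],
  [[0, 0, -0.05], [0, 0, 0]],
  [[0, 0, 0], [0, 0, 0]],
])

```text
clock: 19.2
tcp_pos: [0.5323, -0.022, 0.0871]
ee_rot: [0.0, 0.835, 0.551, 0.0]
wrist_force: [-1.8, -0.1, 5.8]
gripper_width: 0.0183
grasp_force: 30.0
```

Emit:
carry_out([
  [[0, 0, -0.06], [0, 0, 0]],
  [[0, 0, -0.04], [0, 0, 0]],
  [[0, 0, 0], [0, 0, 0]],
])

```text
clock: 19.5
tcp_pos: [0.5323, -0.022, 0.0833]
ee_rot: [0.0, 0.835, 0.551, 0.0]
wrist_force: [-1.6, 0.1, 7.8]
gripper_width: 0.0175
grasp_force: 30.0
```

Emit:
carry_out([
  [[0, 0, -0.03], [0, 0, 0]],
  [[0, 0, 0], [0, 0, 0]],
  [[0, 0, 0], [0, 0, 0]],
])

```text
clock: 19.8
tcp_pos: [0.5323, -0.022, 0.0832]
ee_rot: [0.0, 0.835, 0.551, 0.0]
wrist_force: [-4.9, -0.1, 18.5]
gripper_width: 0.0177
grasp_force: 30.0
```

Seated at the expected height: TCP z is 0.0832 and the force jumped from 8 to 18.5 N. One visual check before I hand in.

```bash
python3 - <<'E'
from h import *
i=r.camera('side'); save(cv2.resize(i[120:240,220:380],(800,600),interpolation=cv2.INTER_CUBIC),'fin.png')
s=r.state(); print(s['wrist_force'],s['grasp_force'],s['tcp_pos'])
E
```

```text
[-5.70608919  0.13998834 18.96125901] 29.994395077228546 [ 0.53229858 -0.02202759  0.08313318]
```

View pics/fin.png

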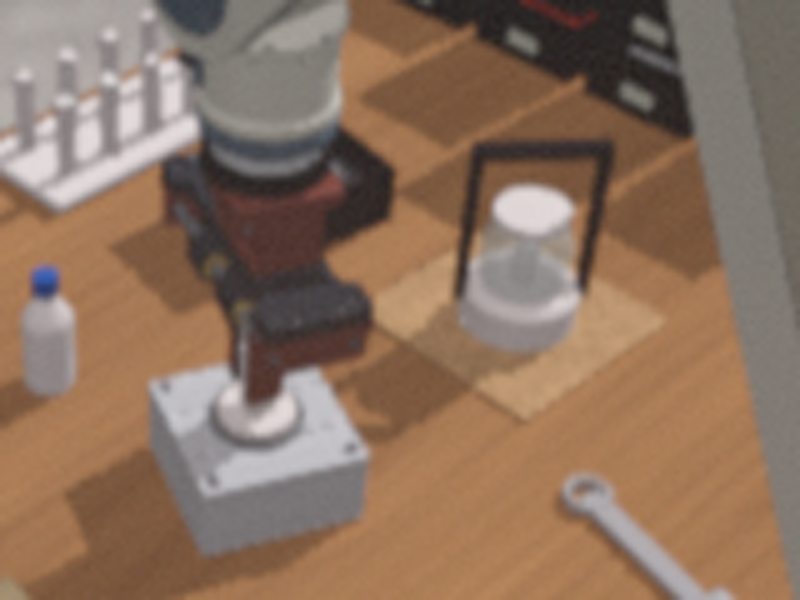

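The flange sits flush on the hub at (257,412), and the lantern stands upright on the mat at (520,300). Handing in.

```bash
python3 -c "
from station import r
print(r.finish_job())"
```

```text
the job is handed in; nothing more can be done
None
```

I handed the job in at about 20 s: the lantern is upright on the mat and released, and the keyed post is flush in the hub, still gripped (30 N) and pressed with about 19 N; no verdict was returned.

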